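# Weigh a bin of pipe fittings on the spring scale

### The job

Weigh the grey bin of pipe fittings: lift it by its black handle, hang its wire yoke in the hook of the spring scale and let it down slowly. Do not let go until the spring carries the whole weight, so that the pointer hardly moves when you release; leave the bin hanging freely, still and upright, never jerk or strain the scale, and leave the blue bin, the bottle and the tape roll where they are.

Things in the scene. Friction and masses are not known exactly. Their poses are not given: they have to be found in the camera images.
- bin: Grey open bin, 100 (x) x 140 (y) x 60 mm high, full of brass and copper fittings fixed in it; origin: centre of underside, z up; same when turned half round. From its short sides a steel wire yoke rises in its y-z plane, at y = +-66 mm up to 95 mm height, then drawing in to y = +-45 mm at 125 to 190 mm. Weight unknown, 0.25 to 0.75 kg, balanced under the handle's middle.
- bin_handle (a point): Centre of the bin's black handle, 190 mm above the bin's underside: a bar 16 mm thick (along the bin's x), 100 mm long (along y), 14 mm high; to be pinched across its thickness from above, at its middle. Axes as bin.
- yoke_bar (a point): Middle of the yoke's cross bar, the 8 mm steel rod that is to lie in the hook: along the bin's y, 90 mm long between the yoke's uprights, its middle 24 mm level and 8 mm higher than its ends. 133 mm above the bin's underside, 57 mm below the handle's centre. Axes as bin.
- scale: Spring scale bolted to the bench: blue column 40 x 50 mm, 348 mm high, on a dark foot plate 120 (x) x 150 (y) x 12 mm; origin on the bench under the column's axis. A sprung steel slide carries a hook that stands out along the scale's -x. On its +y side a white plate with black marks every 10 mm, and a red pointer that moves with the hook.
- hook_seat (a point): Where the cross bar's middle is when it lies in the hook; moves with the hook. 150 mm from the column's axis to the scale's -x, 253 mm above bench when empty. Axes as scale; bar hangs along y. Hook: 8 mm rod, level from the column 14 mm above this point, then a trough 10 mm wide at the bottom, 39 mm at the top, and up to its free tip at -x, whose top is 20 mm above this point.
- hook (a joint): How far the spring scale's hook and pointer have gone down from empty, in m: 0 empty, 0.105 at the bottom stop. The spring gives 80 N per m, lightly damped, so the bin pulls it down some 30 to 92 mm, according to its weight.
- blue_bin: Blue open bin, 90 x 120 x 60 mm; origin at the centre of its underside. Leave alone.
- bottle: White jar-like bottle with red cap, 60 mm diameter, 100 mm high; origin at the centre of its underside. Leave alone.
- tape_roll: Yellow tape roll lying flat, 84 mm outside diameter, 24 mm high; origin at the centre of its underside. Leave alone.

How it is judged:
By the outcome, as a careful person would: the job done as asked, in the order asked, and still so for the second after the job is handed in, with the robot touching nothing.
It also fails if it takes over 59 s, if anything falls off the work surface, if the arm or the gripper's body presses on something with over 40 N, if the wrist force passes 120 N, or if a joint passes its speed limit or range.

### The arm

A 6-joint arm with a two-finger parallel gripper is mounted at the origin on the work surface. World frame = base frame: x ahead of the robot, y to its left, z up, the work surface at z = 0. Lengths are in mm, angles in rad, forces in N, time in s.
With the tool pointing down it reaches from about 400 to 925 mm from the base axis. Payload 12.5 kg.
Tool frame: the origin (TCP) lies midway between the tips of the shut fingers; the grasp point (between the pads) lies env.grasp_offset behind it (env.grasp_offset is the distance from the TCP to the grasp point, in mm); x points along the fingers, y is the direction in which the jaws open and shut, and the axes are right-handed (so a half turn about x gives the same grasp; the last joint's range is limited). The gripper opens to 95 mm and grips with 3 to 60 N. Pads are 20 mm wide; open, the fingers measure 119 mm over their backs; the gripper's body (75 mm by 180 mm) begins 59 mm behind the grasp point.
Start: joints at [-1.29, 0.491, 1.559, -0, 1.092, -0.106], TCP at [235.791, -578.835, 214.661] pointing down, gripper open.
Joint ranges: [-3.1, 3.1], [-0.84, 2.19], [0.05, 2.79], [-1.13, 4.28], [0.06, 2.93], [-2.69, 2.69]. Speed limits (rad/s): [2.22, 2.22, 2.79, 3.14, 3.14, 3.14].

### API

Orientations are given as [roll, pitch, yaw] about the fixed x, y, z axes, in that order (R = Rz(yaw) Ry(pitch) Rx(roll)).
In Python, from cell import env gives the robot as it stands.
- The arm moves only by the tool apply_moves, never from a script. Its arguments are lists of equal length, an entry for each row: "offset": the shift along the world's x, y, z in units of 25 mm (1.0 is 25 mm), a list of three; "yaw": the turn about the world's z in units of 6 degrees (1.0 is 6 degrees); "jaw": the closure, from -1 (fully open) to 1 (shut), so that 0 is half open. A call has 1 to 20 rows; each row is the pose to reach, as a shift and turn from the pose measured when the call began; what a row does not reach only later rows make up. A row lasts 1/8 s, in which the tool goes at most 62.5 mm and 10.7 degrees, less where a joint would pass 70% of its speed; a pose out of reach is approached as far as the arm can. A call with a gripper value outside its range is refused whole. The fingers move at their own pace and stop on an object; the grip force is fixed at half the most. Time passes only in rows, so rows that repeat a pose let the fingers close. It gives the time, the measured TCP pose, the force and the opening at its end, in the units of the state.
- env.state(): the state, without advancing time (a new reading comes with each control period).
- env.read_camera(name): name is "side" or "top" or "wrist"; returns a dict with "frame" (400x640x3 uint8, red, green, blue), "fx", "fy", "cx", "cy" (pixels), "distortion" ([k1, k2, p1, p2, k3] as OpenCV has them; the pictures are not rectified), "xyz" and "rotation" of the camera in the world; the wrist camera has in their place "hand_eye" (4x4, takes a point from camera to tool coordinates, whose origin is the TCP and whose axes are the tool frame's). Camera axes: x right, y down, z forward; pixel columns grow to the right and rows downward; lengths in mm; the calibration is good to about 2 mm. A picture is of the moment at which its call begins: read the wrist's pose just before it. There is no depth.
- env.job_done(): hands the job in, once; it reports no verdict.
The state is a dict: "t": time; "joints": joint angles; "qvel": joint speeds; "tau": joint torques, N m; "eef_pos": TCP position; "tcp_rot": TCP orientation; "ft_force": force on the tool from outside, world axes, zero at the start; "moment": the same for the moment, N m; "opening": opening from 0.0 (shut) to 1.0 (fully open).
Only numpy, scipy, OpenCV 4.12 (cv2) and the standard library are available. Lean on these libraries where they do the work, as an engineer would, in place of code of your own. Each camera call takes 0.05 s, during which the arm holds its last target.

## Working session

There is one attempt and no reset: what is moved stays moved. The work goes in short steps, Python scripts to look and compute and a tool call to move; the robot and the scene stay as the last step left them, time stands still between calls to the robot, and variables do not carry over. Pictures are saved under pics/ and viewed, and the job is handed in when it is done.

Besides the shell and the picture viewer there is one more tool, called after "Emit:" as name(argument=value, ...), one argument or row to a line, values as JSON. apply_moves: Moves the arm, as the interface text tells. Its arguments: {"type":"object","properties":{"offset":{"type":"array"},"yaw":{"type":"array"},"jaw":{"type":"array"}},"required":["offset","yaw","jaw"]}

```bash
ls; mkdir -p pics; cat > h.py <<'E'
import numpy as np, cv2
from cell import env
def snap(n,f):
    s=env.state(); c=env.read_camera(n); cv2.imwrite('pics/'+f,c['frame'][:,:,::-1]); return s,c
E
python3 - <<'E'
from h import *
for n in ['side','top','wrist']:
    s,c=snap(n,n+'0.png')
    print(n,{k:np.round(v,4).tolist() for k,v in c.items() if k!='frame'})
print(s,env.grasp_offset)
import pickle
E
```

```text
pics
side {'fx': 371.3162, 'fy': 371.3162, 'cx': 319.8557, 'cy': 190.2317, 'distortion': [-0.0883, 0.0, 0.0, 0.0, 0.0], 'xyz': [82.4326, 726.7029, 663.2654], 'rotation': [-2.0918, -0.01, -2.5617]}
top {'fx': 420.9428, 'fy': 420.9428, 'cx': 319.7718, 'cy': 198.9793, 'distortion': [0.0015, 0.0, 0.0, 0.0, 0.0], 'xyz': [446.9889, 21.0975, 1181.6983], 'rotation': [-3.0142, -0.0072, -1.5904]}
wrist {'fx': 344.4327, 'fy': 344.4327, 'cx': 319.8466, 'cy': 198.2567, 'distortion': [-0.0269, 0.0, 0.0, 0.0, 0.0], 'hand_eye': [[-0.0005, -0.2773, 0.9608, -169.6059], [1.0, -0.001, 0.0003, 0.6054], [0.0009, 0.9608, 0.2773, -78.0313], [0.0, 0.0, 0.0, 1.0]]}
{'t': 0.1, 'joints': array([-1.28955604e+00,  4.91506368e-01,  1.55937947e+00,  8.37138624e-07,
        1.09168951e+00, -1.05610338e-01]), 'qvel': array([-0.00090599,  0.00060824, -0.0017486 ,  0.00037231,  0.00018334,
       -0.00073484]), 'tau': array([ 2.28661549e-03, -6.13621759e+01, -2.58607239e+01,  6.93403138e-02,
        4.69883275e-02, -4.01689067e-05]), 'eef_pos': array([ 235.75341683, -578.60714223,  214.11889021]), 'tcp_rot': array([-1.67716224,  1.56981363,  1.85128065]), 'ft_force': array([-0.04274954,  0.18070511,  0.66916752]), 'moment': array([-0.00332716,  0.02208318,  0.0353368 ]), 'opening': 0.9973339356226559} 18.8
```

View pics/side0.png

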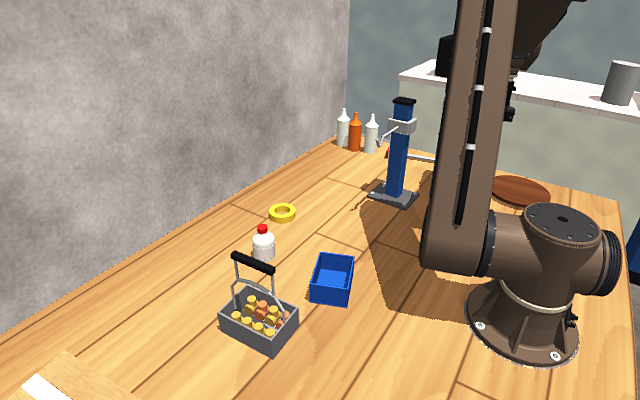

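View pics/top0.png

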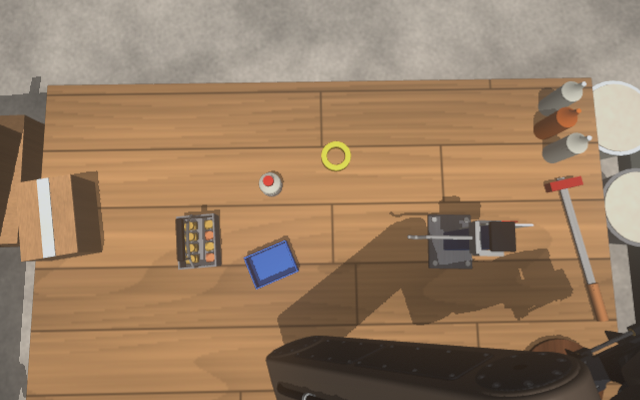

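View pics/wrist0.png

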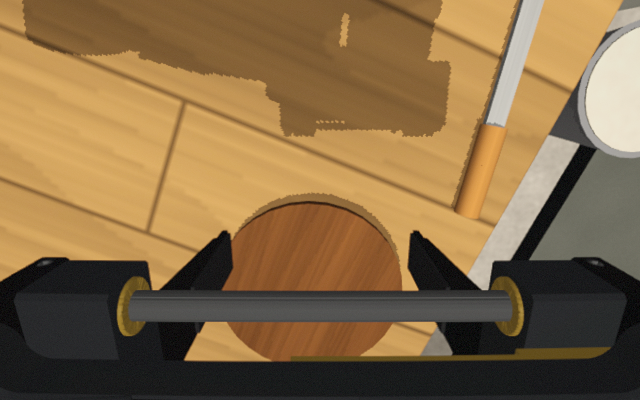

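```bash
python3 - <<'E'
import cv2
t=cv2.imread('pics/top0.png');s=cv2.imread('pics/side0.png')
a=cv2.resize(t[195:285,160:300],None,fx=5.5,fy=5.5,interpolation=cv2.INTER_NEAREST);cv2.imwrite('pics/a.png',a)
b=cv2.resize(t[190:280,380:550],None,fx=4.7,fy=4.7,interpolation=cv2.INTER_NEAREST);cv2.imwrite('pics/b.png',b)
c=cv2.resize(s[245:360,205:365],None,fx=5,fy=5,interpolation=cv2.INTER_NEAREST);cv2.imwrite('pics/c.png',c)
d=cv2.resize(s[90:215,345:445],None,fx=4.7,fy=4.7,interpolation=cv2.INTER_NEAREST);cv2.imwrite('pics/d.png',d)
E
```

```text
(no output)
```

View pics/a.png

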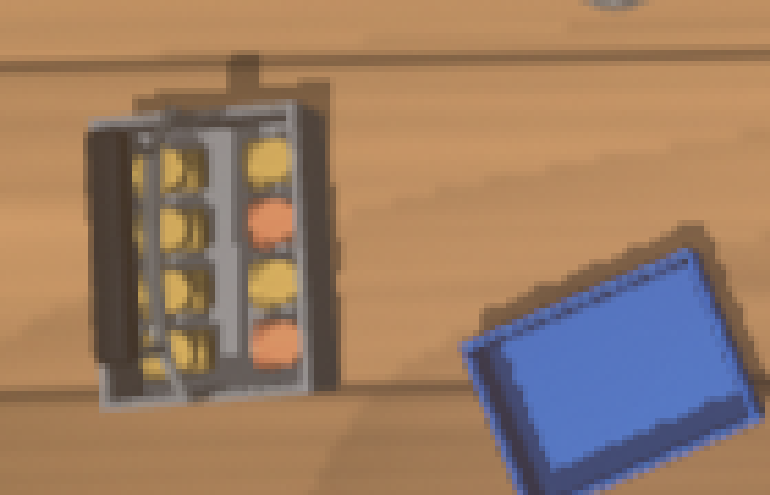

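View pics/b.png

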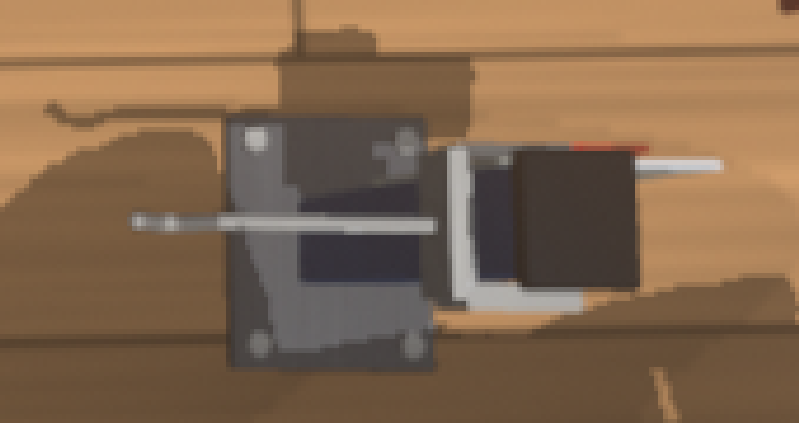

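View pics/c.png

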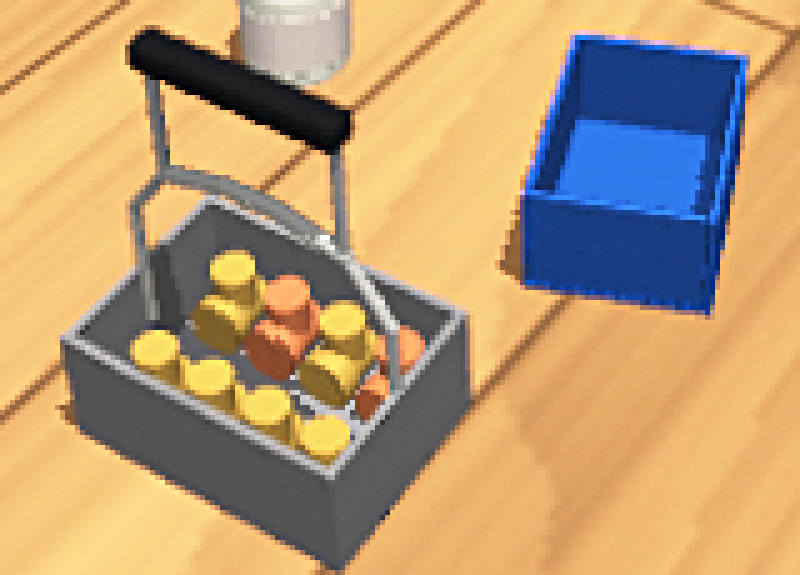

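View pics/d.png

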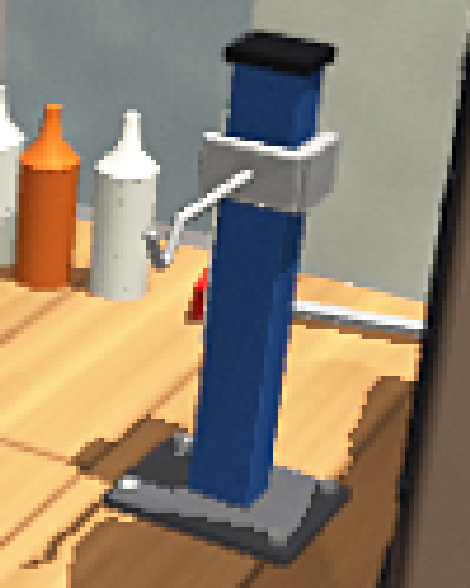

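```bash
cat >> h.py <<'E'
from scipy.spatial.transform import Rotation as Ro
def camT(c,s=None):
    if 'xyz' in c: return Ro.from_euler('xyz',c['rotation']).as_matrix(),np.array(c['xyz'])
    H=np.array(c['hand_eye']); R=Ro.from_euler('xyz',s['tcp_rot']).as_matrix()
    return R@H[:3,:3], R@H[:3,3]+s['eef_pos']
def K(c): return np.array([[c['fx'],0,c['cx']],[0,c['fy'],c['cy']],[0,0,1]])
def ray(c,px,s=None):
    R,o=camT(c,s); p=cv2.undistortPoints(np.array([[px]],float),K(c),np.array(c['distortion']))[0,0]
    d=R@np.array([p[0],p[1],1]); return o,d/np.linalg.norm(d)
def onz(c,px,z,s=None):
    o,d=ray(c,px,s); return o+d*(z-o[2])/d[2]
def tri(rs):
    A=np.zeros((3,3));b=np.zeros(3)
    for o,d in rs: P=np.eye(3)-np.outer(d,d);A+=P;b+=P@o
    x=np.linalg.solve(A,b); return x,[float(np.linalg.norm((np.eye(3)-np.outer(d,d))@(x-o))) for o,d in rs]
def proj(c,X,s=None):
    R,o=camT(c,s); return cv2.projectPoints(np.array([R.T@(np.array(X)-o)]),np.zeros(3),np.zeros(3),K(c),np.array(c['distortion']))[0][0,0]
def comp(m,near):
    n,l,st,ce=cv2.connectedComponentsWithStats(m.astype(np.uint8)); 
    ids=[i for i in range(1,n) if st[i,4]>15]; i=min(ids,key=lambda i:np.hypot(*(ce[i]-near))); return l==i,ce[i],st[i]
E
python3 - <<'E'
from h import *
s,t=snap('top','t1.png'); s,d=snap('side','s1.png')
np.set_printoptions(suppress=True,precision=1)
def ends(m):
    r=cv2.minAreaRect(np.argwhere(m)[:,::-1].astype(np.float32)); return r,cv2.boxPoints(r)
out={}
for n,c,near,th in (('top',t,(180,240),75),('side',d,(253,263),45)):
    f=c['frame'].max(2)<th
    w=np.zeros_like(f);x,y=near;w[y-35:y+35,x-30:x+30]=1
    m,ce,st=comp(f&w,near); r,b=ends(m); print(n,ce,st,r,b.tolist()); out[n]=r
    b=sorted(b.tolist(),key=lambda p:p[1]); out[n]=[ce,np.mean(b[:2],0),np.mean(b[2:],0)]
for a,b in zip(out['top'],out['side']): print(tri([ray(t,a),ray(d,b)]))
# scale
T=lambda x,y:(380+x/4.7,190+y/4.7); S=lambda x,y:(345+x/4.7,90+y/4.7)
print('tip',tri([ray(t,T(139,221)),ray(d,S(152,238))]))
print('footcorners top z12',[onz(t,T(*p),12) for p in [(225,118),(425,118),(232,368),(434,368)]])
print('foot side z12',[onz(d,S(*p),12) for p in [(108,495),(180,437),(290,558),(350,490)]])
print('arm inner end',tri([ray(t,T(435,227)),ray(d,S(250,175))]))
print('captop',[onz(t,T(*p),348) for p in [(516,150),(635,150),(521,290),(639,290)]])
E
```

```text
top [180.8 239.9] [177 219   8  43 189] ((180.41851806640625, 239.95166015625), (42.204742431640625, 6.937766075134277), 86.98721313476562) [[175.84532165527344, 219.060791015625], [182.7734832763672, 218.69613647460938], [184.99171447753906, 260.842529296875], [178.0635528564453, 261.2071838378906]]
side [252.8 262.8] [231 251  44  25 406] ((252.47413635253906, 262.5603332519531), (46.21986389160156, 9.06014347076416), 23.198591232299805) [[229.44827270507812, 257.62066650390625], [233.01724243164062, 249.2930908203125], [275.5, 267.5], [271.9310302734375, 275.82757568359375]]
(array([483.9, 339.1, 189.3]), [0.41854763989114846, 0.41854763989103116])
(array([534.2, 343.9, 191.6]), [1.883036630361699, 1.8830366303616208])
(array([434.7, 336.1, 189.5]), [0.35173086937518827, 0.351730869375219])
tip (array([ 477.6, -180.8,  266.4]), [0.4060355935349797, 0.4060355935350865])
footcorners top z12 [array([ 545.6, -291.2,   12. ]), array([ 543.4, -410.3,   12. ]), array([ 399. , -287.6,   12. ]), array([ 396.7, -406. ,   12. ])]
foot side z12 [array([ 541.9, -290.1,   12. ]), array([ 535.5, -401.9,   12. ]), array([ 397.2, -284.3,   12. ]), array([ 395. , -398.5,   12. ])]
arm inner end (array([ 471.9, -317.7,  266.6]), [0.07853596104164517, 0.07853596104159606])
captop [array([ 501.4, -324.1,  348. ]), array([ 500.4, -374.5,  348. ]), array([ 442.7, -322. ,  348. ]), array([ 441.7, -371.6,  348. ])]
```

```bash
python3 - <<'E'
from h import *
np.set_printoptions(suppress=True,precision=3)
s=env.state();R=Ro.from_euler('xyz',s['tcp_rot']).as_matrix();print(R)
c=env.read_camera('wrist');print(camT(c,s))
print(np.degrees(np.arctan2(R[1,1],R[0,1])))
E
```

```text
[[-0.     0.377 -0.926]
 [ 0.001 -0.926 -0.377]
 [-1.    -0.001 -0.   ]]
(array([[ 0.376, -0.89 , -0.257],
       [-0.926, -0.362, -0.104],
       [ 0.   ,  0.277, -0.961]]), array([ 308.286, -549.92 ,  383.974]))
-67.8379979735261
```

Emit:
apply_moves(
  offset=[
    [0.6,2,1],
    [1.2,4,2],
    [1.8,6,3],
    [2.4,8,4],
    [3,10,4.6],
    [3.6,12,4.6],
    [4.2,14,4.6],
    [4.8,16,4.6],
    [5.4,18,4.6],
    [6,20,4.6],
    [6.5,22,4.6],
    [7,24,4.6],
    [7.4,26,4.6],
    [7.9,28,4.6],
    [8.4,30,4.6],
    [8.8,32,4.6],
    [9.3,34,4.6],
    [9.7,36,4.6],
    [9.9,36.7,4.6],
    [9.9,36.7,4.6],
  ],
  yaw=[0,-0.2,-0.4,-0.6,-0.8,-1,-1.2,-1.4,-1.6,-1.8,-2,-2.2,-2.4,-2.6,-2.8,-3,-3,-3,-3,-3],
  jaw=[-1,-1,-1,-1,-1,-1,-1,-1,-1,-1,-1,-1,-1,-1,-1,-1,-1,-1,-1,-1],
)

```text
t: 2.8
eef_pos: [483.2, 338.9, 328.9]
tcp_rot: [0.336, 1.57, -2.732]
ft_force: [-0.8, 0.0, -0.2]
opening: 0.999
```

```bash
python3 - <<'E'
from h import *
s,c=snap('wrist','w1.png');s2,c2=snap('side','s2.png');print(s['eef_pos'],s['qvel'].round(3),s['joints'],s['ft_force'])
s2,c2=snap('top','t2.png')
E
```

```text
[483.17999403 338.94644884 328.93210935] [-0.028 -0.029  0.029 -0.004 -0.001 -0.01 ] [4.99804757e-01 3.48948580e-01 1.48191411e+00 7.29843452e-05
 1.31150986e+00 1.99676259e+00] [-0.83141544  0.03110898 -0.22322002]
```

View pics/w1.png

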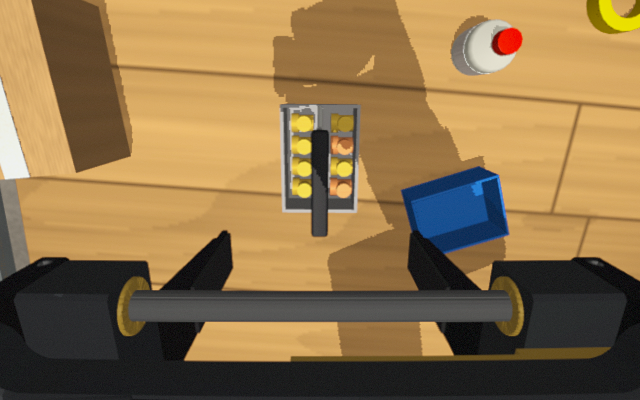

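View pics/s2.png

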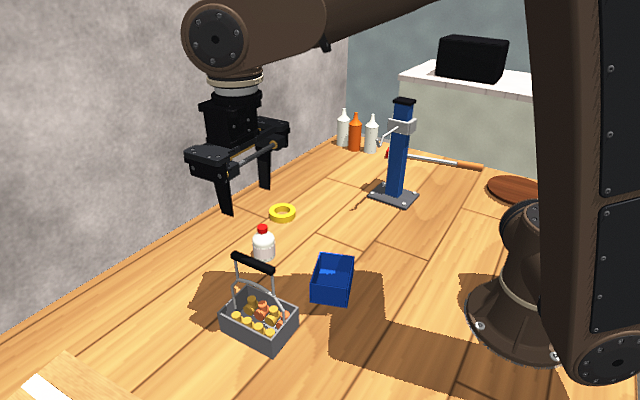

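```bash
python3 - <<'E'
from h import *
np.set_printoptions(suppress=True,precision=2)
s,w=snap('wrist','w2.png');s2,d=snap('side','s3.png')
f=w['frame'].max(2)<50
g=np.zeros_like(f);g[120:245,300:340]=1
m,ce,st=comp(f&g,(320,183));r=cv2.minAreaRect(np.argwhere(m)[:,::-1].astype(np.float32));print(ce,st,r)
ys,xs=np.nonzero(m)
for y in (135,150,165,180,195,210,225,233): print(y,xs[ys==y].min(),xs[ys==y].max(),end=' ; ')
f=d['frame'].max(2)<45;g=np.zeros_like(f);g[228:298,223:283]=1
m2,ce2,st2=comp(f&g,(253,263))
print('tri',tri([ray(w,ce,s),ray(d,ce2)]))
a=np.array([xs[ys==140].mean(),140]);b=np.array([xs[ys==225].mean(),225])
A=onz(w,a,195,s);B=onz(w,b,195,s);print(A,B,np.degrees(np.arctan2(A[1]-B[1],A[0]-B[0])))
# ends at top z197 
print(onz(w,(320,130),195,s),onz(w,(320,236),195,s))
R=Ro.from_euler('xyz',s['tcp_rot']).as_matrix();print(np.degrees(np.arctan2(R[1,1],R[0,1])),s['eef_pos'])
# bin rim edges, z60
for p in [(281,104),(359,104),(281,213),(359,213)]: print(p,onz(w,p,60,s))
E
```

```text
[318.98 154.84] [310 130  17  80 762] ((318.0, 169.5), (79.0, 16.0), 90.0)
135 310 326 ; 150 311 326 ; 165 314 325 ; 180 322 325 ; 195 325 325 ; Traceback (most recent call last):
  File "<stdin>", line 8, in <module>
    return umr_minimum(a, axis, None, out, keepdims, initial, where)
ValueError: zero-size array to reduction operation minimum which has no identity
```

```bash
python3 - <<'E'
from h import *
np.set_printoptions(suppress=True,precision=2)
s,w=snap('wrist','w2.png');s2,d=snap('side','s3.png')
im=w['frame'].astype(int); 
for y in (134,150,170,190,210,228): print(y,im[y,304:336].max(1).tolist())
cv2.imwrite('pics/w2z.png',cv2.resize(w['frame'][95:245,250:400,::-1],None,fx=4,fy=4,interpolation=cv2.INTER_NEAREST))
f=d['frame'].max(2)<45;g=np.zeros_like(f);g[228:298,223:283]=1
m2,ce2,st2=comp(f&g,(253,263))
print('tri',tri([ray(w,(319.5,183),s),ray(d,ce2)]))
print(onz(w,(320,130),195,s),onz(w,(320,236),195,s))
R=Ro.from_euler('xyz',s['tcp_rot']).as_matrix();print(np.degrees(np.arctan2(R[1,1],R[0,1])),s['eef_pos'])
for p in [(281,104),(359,104),(281,213),(359,213)]: print(p,onz(w,p,60,s))
E
```

```text
134 [117, 119, 120, 118, 118, 83, 33, 26, 30, 33, 30, 33, 33, 33, 35, 36, 35, 34, 36, 34, 29, 28, 34, 83, 113, 120, 119, 116, 119, 119, 118, 120]
150 [245, 244, 245, 246, 247, 195, 74, 27, 31, 30, 30, 32, 26, 33, 33, 29, 33, 30, 33, 36, 35, 24, 37, 102, 120, 122, 143, 163, 215, 232, 231, 231]
170 [245, 245, 245, 246, 247, 199, 95, 53, 70, 75, 73, 51, 33, 31, 35, 35, 30, 32, 35, 34, 30, 31, 90, 182, 202, 189, 217, 231, 230, 231, 229, 223]
190 [245, 245, 245, 246, 246, 200, 93, 53, 68, 74, 72, 75, 74, 75, 75, 74, 74, 72, 70, 68, 59, 45, 49, 98, 125, 204, 239, 246, 246, 245, 245, 235]
210 [203, 203, 203, 204, 204, 156, 69, 51, 68, 76, 76, 74, 76, 70, 71, 72, 72, 71, 71, 70, 57, 50, 114, 185, 201, 202, 201, 201, 201, 202, 201, 201]
228 [206, 205, 207, 208, 207, 172, 97, 53, 70, 79, 77, 75, 75, 73, 73, 72, 71, 73, 70, 68, 54, 62, 157, 200, 209, 208, 207, 207, 208, 209, 208, 209]
tri (array([486.29, 337.42, 186.99]), [0.0327779449122118, 0.0327779449122975])
[535.57 340.42 195.  ] [436.6  333.42 195.  ]
-85.91125374205232 [483.3  337.56 329.91]
(281, 104) [552.39 389.75  60.  ]
(359, 104) [559.17 293.76  60.  ]
(281, 213) [410.8  384.09  60.  ]
(359, 213) [418.17 279.43  60.  ]
```

View pics/w2z.png

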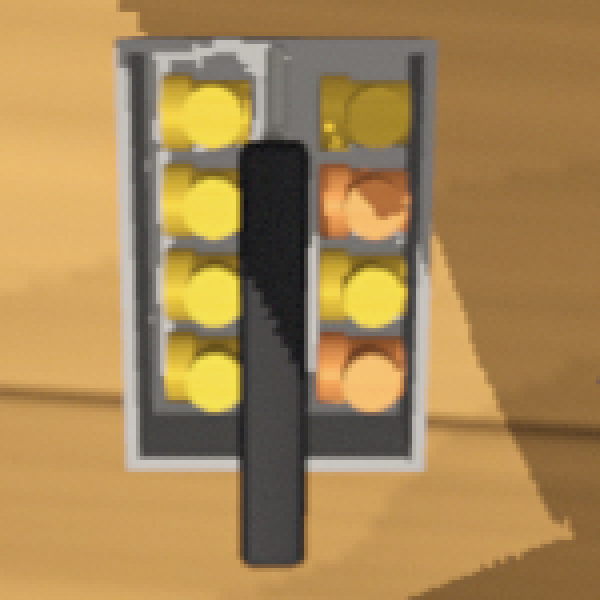

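Emit:
apply_moves(
  offset=[
    [0.07,0.05,-1.5],
    [0.07,0.05,-3],
    [0.07,0.05,-4.5],
    [0.07,0.05,-5.6],
    [0.07,0.05,-6.2],
    [0.07,0.05,-6.36],
    [0.07,0.05,-6.36],
    [0.07,0.05,-6.36],
  ],
  yaw=[0,0,0,0,0,0,0,0],
  jaw=[-0.5,-0.3,-0.1,0,0,0,0,0],
)

```text
t: 4.15
eef_pos: [485.4, 339.3, 171.8]
tcp_rot: [-2.619, 1.569, 0.594]
ft_force: [0.2, 0.1, -0.1]
opening: 0.498
```

```bash
python3 - <<'E'
from h import *
s,c=snap('wrist','w3.png');s2,c2=snap('side','s4.png');print(s['eef_pos'],s['ft_force'],s['t'],s['opening'])
cv2.imwrite('pics/s4z.png',cv2.resize(c2['frame'][200:360,180:340,::-1],None,fx=3.5,fy=3.5))
E
```

```text
[485.41824431 339.31180535 171.843468  ] [ 0.22346985  0.12874374 -0.11559633] 4.15 0.4978143497760046
```

View pics/w3.png

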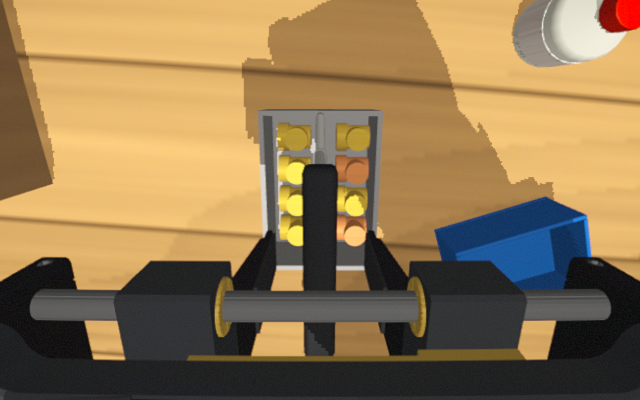

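View pics/s4z.png

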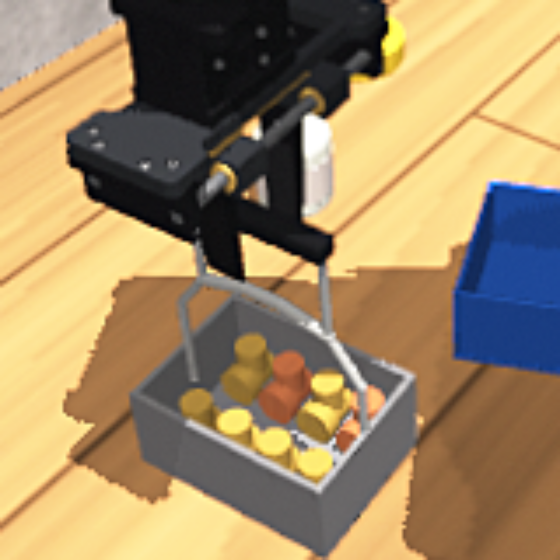

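Emit:
apply_moves(
  offset=[
    [0,0,0],
    [0,0,0],
    [0,0,0],
    [0,0,0],
    [0,0,0],
    [0,0,0.1],
    [0,0,0.3],
    [0,0,0.6],
    [0,0,0.8],
    [0,0,0.8],
    [0,0,0.8],
    [0,0,0.8],
  ],
  yaw=[0,0,0,0,0,0,0,0,0,0,0,0],
  jaw=[1,1,1,1,1,1,1,1,1,1,1,1],
)

```text
t: 5.75
eef_pos: [485.2, 339.2, 191.4]
tcp_rot: [-2.588, 1.569, 0.625]
ft_force: [-0.1, 0.1, -6.9]
opening: 0.165
```

```bash
python3 - <<'E'
from h import *
s,c=snap('wrist','w4.png');s2,c2=snap('side','s5.png')
for i in range(3):
  env.read_camera('top');s=env.state();print(s['eef_pos'],s['ft_force'],s['moment'],s['t'],s['opening'])
E
```

```text
[485.26772747 339.25531135 191.45260488] [ 0.09385065 -0.005907   -5.67073271] [ 0.012816   -0.00616203 -0.03277316] 5.9 0.16502189539655326
[485.28890893 339.24111951 191.48888212] [ 0.29294113 -0.22356405 -7.36012465] [ 0.02630481 -0.04850871 -0.01486115] 5.95 0.16804038125032042
[485.30993352 339.24318067 191.54556837] [ 0.18288098 -0.78100983 -7.52114123] [-3.32220179e-02  9.29011620e-05 -2.14455677e-03] 6.0 0.1674025018109363
```

View pics/s5.png

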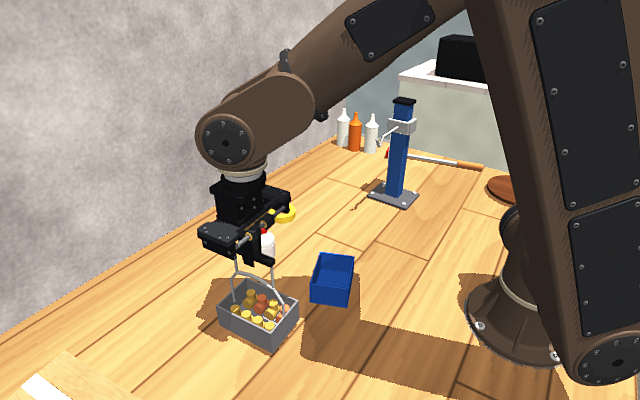

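Emit:
apply_moves(
  offset=[
    [0,0,0.6],
    [0,0,1.6],
    [0,0,2.8],
    [0,-0.3,4],
    [0,-1,5],
    [-0.1,-2,5.5],
    [-0.1,-3.3,5.7],
    [-0.1,-4.7,5.7],
    [-0.1,-6.1,5.7],
    [-0.2,-7.6,5.7],
    [-0.2,-9.1,5.7],
    [-0.2,-10.6,5.7],
    [-0.3,-12.1,5.7],
    [-0.3,-13.5,5.7],
    [-0.3,-14.8,5.7],
    [-0.4,-15.8,5.7],
    [-0.4,-16.5,5.7],
    [-0.4,-17,5.7],
    [-0.4,-17.2,5.7],
    [-0.4,-17.2,5.7],
  ],
  yaw=[0,0,0,0,-0.1,-0.2,-0.3,-0.4,-0.5,-0.6,-0.7,-0.8,-0.9,-1,-1,-1,-1,-1,-1,-1],
  jaw=[1,1,1,1,1,1,1,1,1,1,1,1,1,1,1,1,1,1,1,1],
)

```text
t: 8.5
eef_pos: [475.3, -90.6, 334.0]
tcp_rot: [-2.459, 1.569, 0.649]
ft_force: [0.5, 1.3, -6.1]
opening: 0.166
```

```bash
python3 - <<'E'
from h import *
s,c=snap('wrist','w5.png');s2,c2=snap('side','s6.png');s2,c3=snap('top','t6.png');
s=env.state();print(s['eef_pos'],s['tcp_rot'],s['ft_force'],s['moment'],s['t'],s['joints'],s['opening'])
R=Ro.from_euler('xyz',s['tcp_rot']).as_matrix();print(np.degrees(np.arctan2(R[1,1],R[0,1])))
E
```

```text
[475.31872408 -90.22052037 334.01647274] [-2.44310032  1.56894656  0.66595773] [-0.01051861  0.38299986 -6.52293049] [ 0.10788744  0.0171625  -0.0300551 ] 8.65 [-3.25093510e-01  1.74237024e-01  1.71267083e+00  1.62873181e-03
  1.25367187e+00  1.27773030e+00] 0.16375338444206297
-91.86404690653234
```

View pics/w5.png

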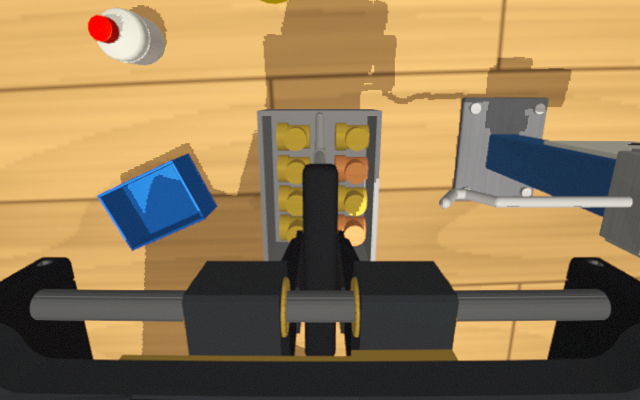

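View pics/s6.png

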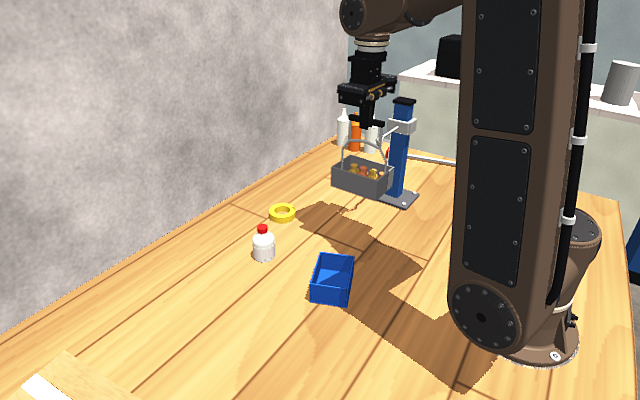

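View pics/t6.png

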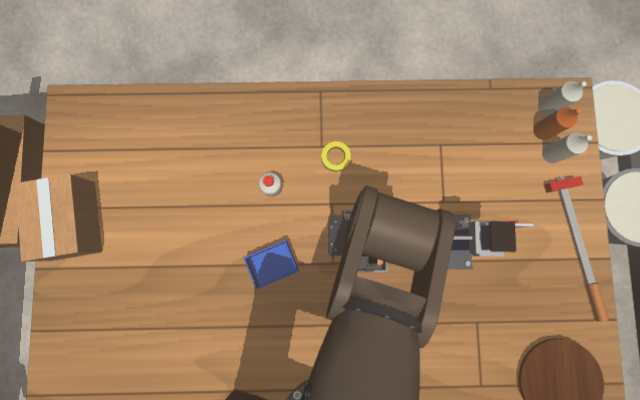

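```bash
python3 - <<'E'
import cv2
t=cv2.imread('pics/w5.png')
cv2.imwrite('pics/e.png',cv2.resize(t[150:250,420:640],None,fx=3.6,fy=3.6,interpolation=cv2.INTER_NEAREST))
t=cv2.imread('pics/s3.png')
cv2.imwrite('pics/f.png',cv2.resize(t[115:155,365:425],None,fx=12,fy=12,interpolation=cv2.INTER_NEAREST))
t=cv2.imread('pics/t1.png')
cv2.imwrite('pics/g.png',cv2.resize(t[225:250,400:480],None,fx=10,fy=10,interpolation=cv2.INTER_NEAREST))
E
```

```text
(no output)
```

View pics/e.png

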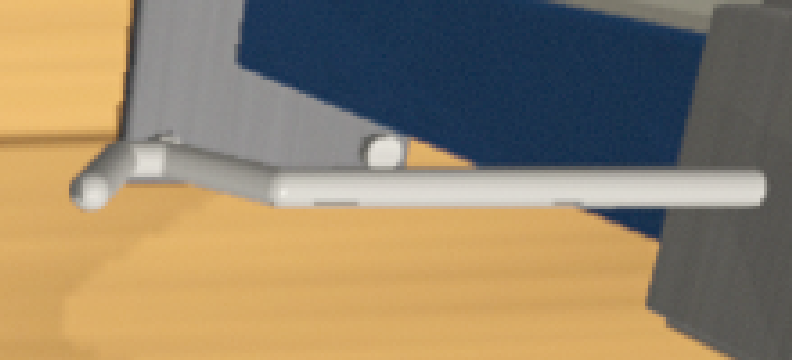

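View pics/f.png

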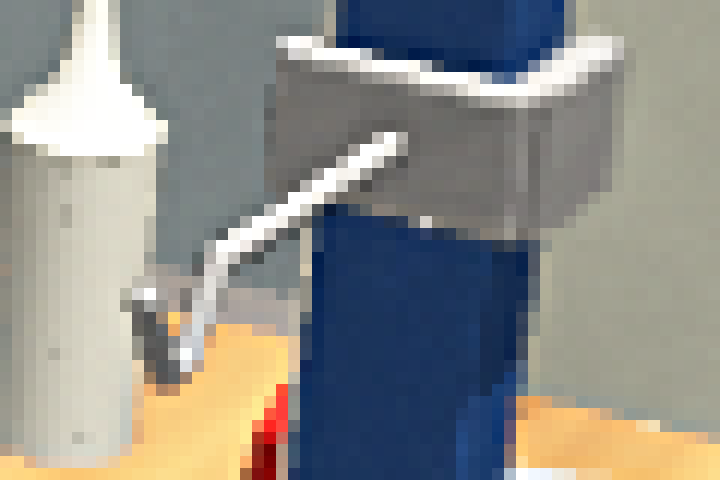

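View pics/g.png

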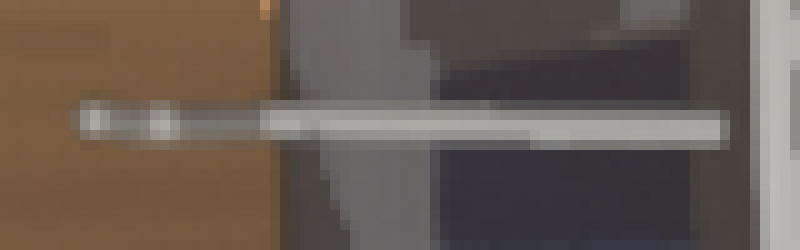

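```bash
python3 - <<'E'
from h import *
np.set_printoptions(suppress=True,precision=1)
s,w=snap('wrist','w6.png');_,d=snap('side','s7.png');_,t=snap('top','t7.png')
W=lambda p:(420+p[0]/3.6,150+p[1]/3.6);S=lambda p:(365+p[0]/12,115+p[1]/12);T=lambda p:(400+p[0]/10,225+p[1]/10)
for n,a,b,c in [('tip',(92,188),(147,298),(92,121)),('bottom',(150,160),(178,365),(163,123)),('bend',(283,187),(222,250),(272,121)),('inner',(757,187),(395,142),(724,129))]:
    rw,rs,rt=ray(w,W(a),s),ray(d,S(b)),ray(t,T(c))
    print(n,tri([rw,rs,rt]),tri([rw,rt])[0],tri([rw,rs])[0],tri([rs,rt])[0])
print(s['eef_pos'],s['ft_force'])
cv2.imwrite('pics/s7z.png',cv2.resize(d['frame'][70:220,310:430,::-1],None,fx=4,fy=4,interpolation=cv2.INTER_NEAREST))
E
```

```text
tip (array([ 478.4, -180.6,  268.2]), [1.4690162988584865, 0.43906911005052185, 1.5882904360928793]) [ 477.7 -182.1  262.5] [ 479.3 -181.5  268. ] [ 477.4 -179.3  269.4]
bottom (array([ 477.8, -201.5,  244.5]), [0.905746396664745, 0.13934704156496455, 0.9874311775436033]) [ 477.6 -202.   243. ] [ 478.3 -202.3  244.2] [ 477.3 -200.6  245. ]
bend (array([ 477.3, -219.5,  268. ]), [1.32307457627499, 0.5717359762077119, 1.1808345124899182]) [ 477.  -220.7  264.4] [ 478.  -220.3  267.7] [ 476.4 -218.6  269. ]
inner (array([ 473.7, -318.1,  267.1]), [1.4594894367247724, 0.5459706442323236, 1.2739847609390005]) [ 473.8 -318.3  266.5] [ 474.4 -320.   266.3] [ 472.7 -316.9  267.9]
[475.3 -90.2 334. ] [-0.   0.4 -6.5]
```

View pics/s7z.png

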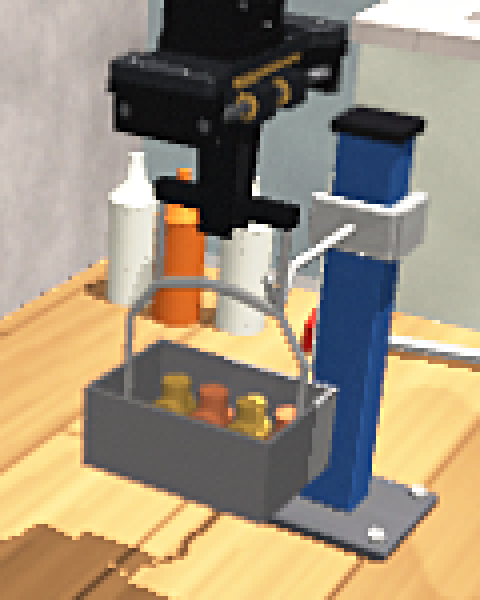

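Emit:
apply_moves(
  offset=[
    [0.1,-0.3,0],
    [0.1,-0.9,0],
    [0.1,-1.7,0],
    [0.1,-2.5,0],
    [0.1,-3.2,0],
    [0.1,-3.8,0],
    [0.1,-4.2,0],
    [0.1,-4.4,0],
    [0.1,-4.4,0],
    [0.1,-4.4,0],
    [0.1,-4.4,0],
  ],
  yaw=[0,0,0,0,0,0,0,0,0,0,0],
  jaw=[1,1,1,1,1,1,1,1,1,1,1],
)

```text
t: 10.18
eef_pos: [477.9, -200.0, 334.1]
tcp_rot: [-2.566, 1.569, 0.543]
ft_force: [0.5, -0.6, -6.3]
opening: 0.17
```

```bash
python3 - <<'E'
from h import *
s,c=snap('wrist','w8.png');s2,d=snap('side','s8.png')
s=env.state();print(s['eef_pos'],s['ft_force'],s['moment'],s['t'])
cv2.imwrite('pics/s8z.png',cv2.resize(d['frame'][80:210,330:430,::-1],None,fx=4.6,fy=4.6,interpolation=cv2.INTER_NEAREST))
E
```

```text
[ 477.84198211 -200.09251047  334.09129632] [-0.18982275  0.20885603 -6.13928682] [ 0.05037267  0.08335453 -0.02752373] 10.275
```

View pics/w8.png

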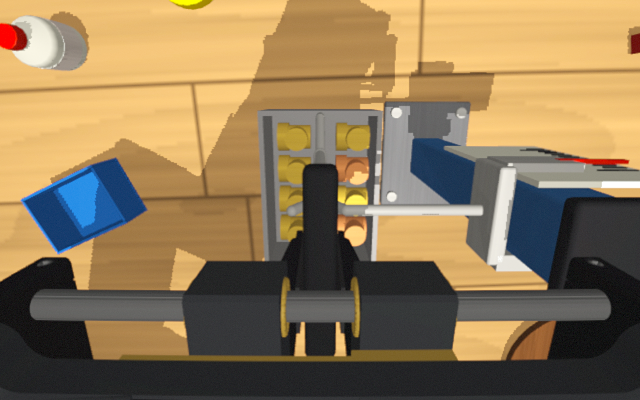

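View pics/s8z.png

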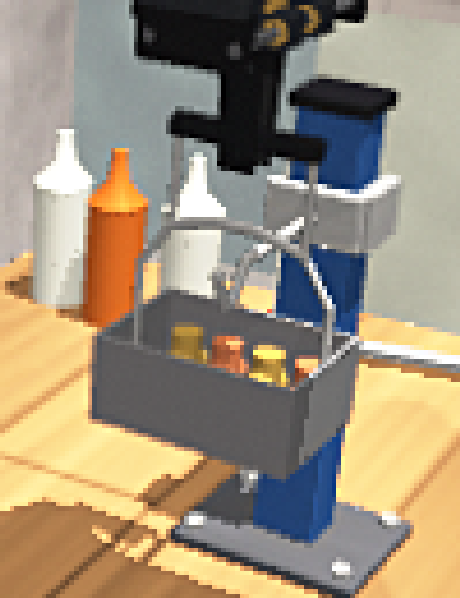

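Emit:
apply_moves(
  offset=[
    [0,0,-0.2],
    [0,0,-0.45],
    [0,0,-0.7],
    [0,0,-0.95],
    [0,0,-1.15],
    [0,0,-1.3],
    [0,0,-1.4],
    [0,0,-1.5],
    [0,0,-1.55],
    [0,0,-1.6],
    [0,0,-1.65],
    [0,0,-1.7],
    [0,0,-1.75],
    [0,0,-1.8],
    [0,0,-1.85],
    [0,0,-1.9],
    [0,0,-1.95],
    [0,0,-2],
    [0,0,-2],
    [0,0,-2],
  ],
  yaw=[0,0,0,0,0,0,0,0,0,0,0,0,0,0,0,0,0,0,0,0],
  jaw=[1,1,1,1,1,1,1,1,1,1,1,1,1,1,1,1,1,1,1,1],
)

```text
t: 12.78
eef_pos: [477.9, -200.1, 284.1]
tcp_rot: [-2.599, 1.569, 0.51]
ft_force: [-0.5, -1.0, -5.6]
opening: 0.167
```

```bash
python3 - <<'E'
from h import *
s,c=snap('wrist','w9.png');s2,d=snap('side','s9.png')
s=env.state();print(s['eef_pos'],s['ft_force'],s['moment'],s['t'])
cv2.imwrite('pics/s9z.png',cv2.resize(d['frame'][80:210,330:430,::-1],None,fx=4.6,fy=4.6,interpolation=cv2.INTER_NEAREST))
E
```

```text
[ 477.87275772 -200.10957803  284.1588552 ] [ 0.34192979  0.37902235 -5.82465062] [0.02675191 0.0456621  0.02717374] 12.875
```

View pics/s9z.png

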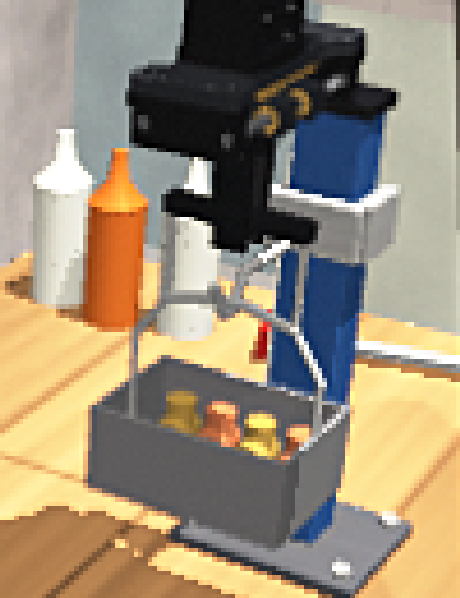

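View pics/w9.png

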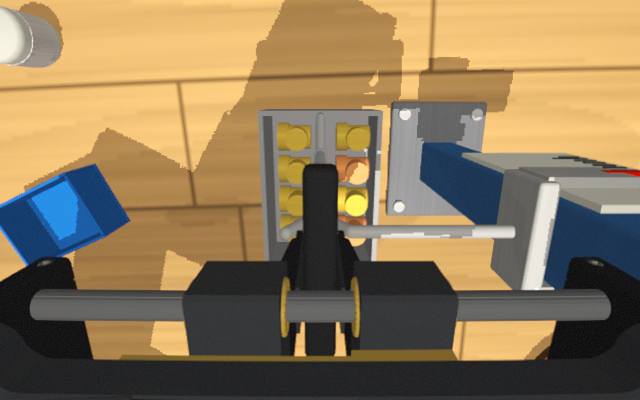

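Emit:
apply_moves(
  offset=[
    [0,0,-0.05],
    [0,0,-0.13],
    [0,0,-0.23],
    [0,0,-0.33],
    [0,0,-0.43],
    [0,0,-0.53],
    [0,0,-0.63],
    [0,0,-0.73],
    [0,0,-0.83],
    [0,0,-0.93],
    [0,0,-1.03],
    [0,0,-1.13],
    [0,0,-1.23],
    [0,0,-1.33],
    [0,0,-1.43],
    [0,0,-1.51],
    [0,0,-1.57],
    [0,0,-1.6],
    [0,0,-1.6],
    [0,0,-1.6],
  ],
  yaw=[0,0,0,0,0,0,0,0,0,0,0,0,0,0,0,0,0,0,0,0],
  jaw=[1,1,1,1,1,1,1,1,1,1,1,1,1,1,1,1,1,1,1,1],
)

```text
t: 15.38
eef_pos: [477.9, -200.1, 244.2]
tcp_rot: [-2.664, 1.569, 0.445]
ft_force: [-0.4, 0.2, -3.2]
opening: 0.165
```

```bash
python3 - <<'E'
from h import *
s,c=snap('wrist','w10.png');s2,d=snap('side','s10.png')
F=[]
for i in range(6):
  env.read_camera('top');F.append(env.state()['ft_force'])
s=env.state();print(s['eef_pos'],np.mean(F,0),s['moment'],s['t'])
cv2.imwrite('pics/s10z.png',cv2.resize(d['frame'][80:210,330:430,::-1],None,fx=4.6,fy=4.6,interpolation=cv2.INTER_NEAREST))
E
```

```text
[ 477.87874173 -200.13774674  244.1660395 ] [-0.32336131  0.15356902 -2.56315974] [ 0.02298741  0.0377055  -0.06849299] 15.775
```

View pics/s10z.png

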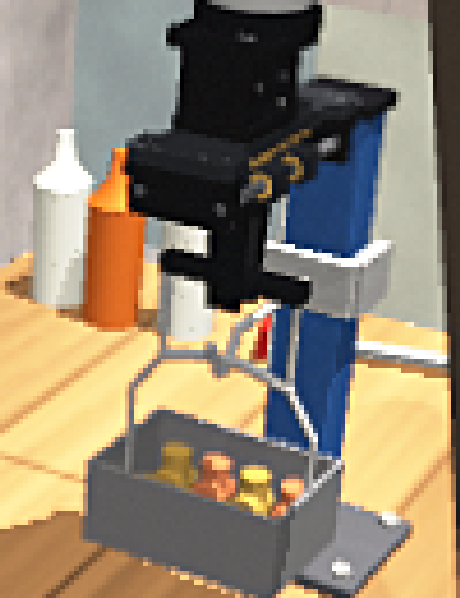

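View pics/w10.png

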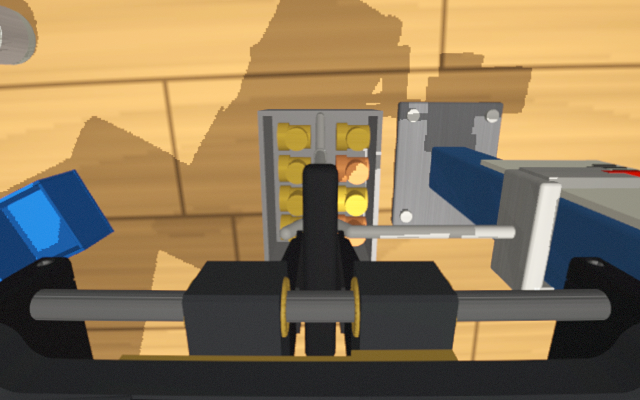

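Emit:
apply_moves(
  offset=[
    [0,0,-0.04],
    [0,0,-0.12],
    [0,0,-0.2],
    [0,0,-0.28],
    [0,0,-0.36],
    [0,0,-0.44],
    [0,0,-0.52],
    [0,0,-0.6],
    [0,0,-0.68],
    [0,0,-0.76],
    [0,0,-0.84],
    [0,0,-0.91],
    [0,0,-0.97],
    [0,0,-1],
    [0,0,-1],
    [0,0,-1],
    [0,0,-1],
  ],
  yaw=[0,0,0,0,0,0,0,0,0,0,0,0,0,0,0,0,0],
  jaw=[1,1,1,1,1,1,1,1,1,1,1,1,1,1,1,1,1],
)

```text
t: 17.9
eef_pos: [477.9, -200.1, 219.2]
tcp_rot: [-2.675, 1.569, 0.434]
ft_force: [1.0, -0.3, -0.5]
opening: 0.169
```

```bash
cat > f.py <<'E'
from h import *
import sys
n=int(sys.argv[1]);tag=sys.argv[2]
s,c=snap('wrist','w%s.png'%tag);s2,d=snap('side','s%s.png'%tag)
F=[]
for i in range(n):
  env.read_camera('top');F.append(env.state()['ft_force'])
s=env.state();F=np.array(F);print(s['eef_pos'],F.mean(0),F.std(0)/n**.5,s['moment'],s['t'],s['opening'])
cv2.imwrite('pics/s%sz.png'%tag,cv2.resize(d['frame'][80:210,330:430,::-1],None,fx=4.6,fy=4.6,interpolation=cv2.INTER_NEAREST))
E
python3 f.py 20 11
```

```text
[ 477.87230668 -200.10445553  219.1555455 ] [-0.12659615  0.08458116 -0.88799428] [0.10346862 0.08415795 0.08629388] [ 0.1404274   0.03687052 -0.07662913] 19.0 0.16572106125776065
```

View pics/s11z.png

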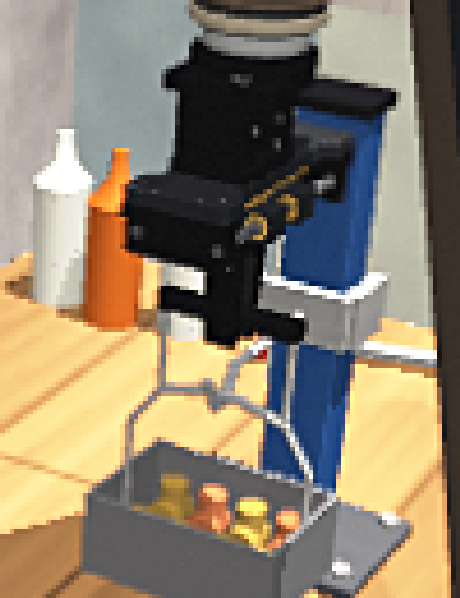

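Emit:
apply_moves(
  offset=[
    [0,0,-0.03],
    [0,0,-0.08],
    [0,0,-0.14],
    [0,0,-0.2],
    [0,0,-0.26],
    [0,0,-0.32],
    [0,0,-0.37],
    [0,0,-0.4],
    [0,0,-0.4],
    [0,0,-0.4],
    [0,0,-0.4],
  ],
  yaw=[0,0,0,0,0,0,0,0,0,0,0],
  jaw=[1,1,1,1,1,1,1,1,1,1,1],
)

```text
t: 20.38
eef_pos: [477.9, -200.1, 209.2]
tcp_rot: [-2.694, 1.569, 0.415]
ft_force: [0.4, 0.4, 0.3]
opening: 0.165
```

```bash
python3 f.py 40 12
```

```text
[ 477.87554092 -200.12454892  209.18589818] [-0.06670294  0.19588345  0.00840331] [0.07592068 0.07682231 0.076406  ] [ 0.09866216  0.0274771  -0.04125811] 22.475 0.16789488614888853
```

View pics/w12.png

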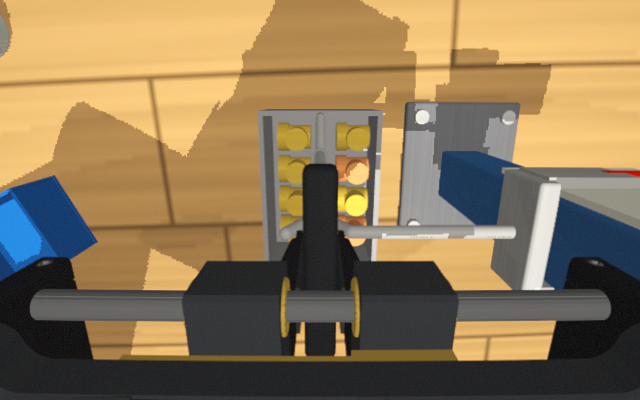

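Emit:
apply_moves(
  offset=[
    [0,0,0],
    [0,0,0],
    [0,0,0],
    [0,0,0],
    [0,0,0],
    [0,0,0],
    [0,0,0],
    [0,0,0],
    [0,0,0],
    [0,0,0],
  ],
  yaw=[0,0,0,0,0,0,0,0,0,0],
  jaw=[0.66,0.63,0.6,0.55,0.5,0.4,0.3,0.2,0.1,0],
)

```text
t: 23.72
eef_pos: [477.9, -200.1, 209.2]
tcp_rot: [-2.638, 1.569, 0.472]
ft_force: [0.6, -0.8, -0.2]
opening: 0.48
```

```bash
python3 f.py 10 13; python3 - <<'E'
import cv2,numpy as np
a=cv2.imread('pics/w12.png')[90:380,230:560];b=cv2.imread('pics/w13.png')[90:380,230:560]
cv2.imwrite('pics/cmp.png',np.hstack([a,b]))
a=cv2.imread('pics/s12z.png');b=cv2.imread('pics/s13z.png');cv2.imwrite('pics/cmps.png',cv2.resize(np.hstack([a,b]),(800,520)))
E
```

```text
[ 477.86957604 -200.10949554  209.16582916] [ 0.09748508  0.17231058 -0.17939065] [0.16629697 0.0979132  0.15052398] [0.07038304 0.02054719 0.02054629] 24.325 0.49818165591992936
```

View pics/cmp.png

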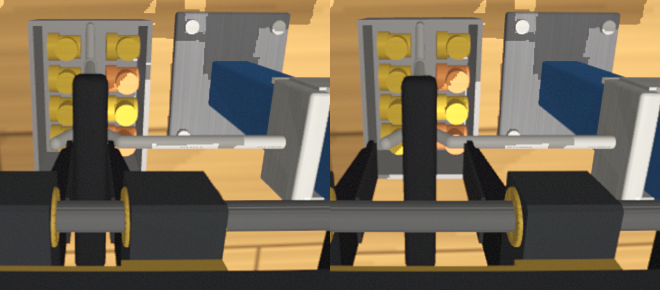

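View pics/cmps.png

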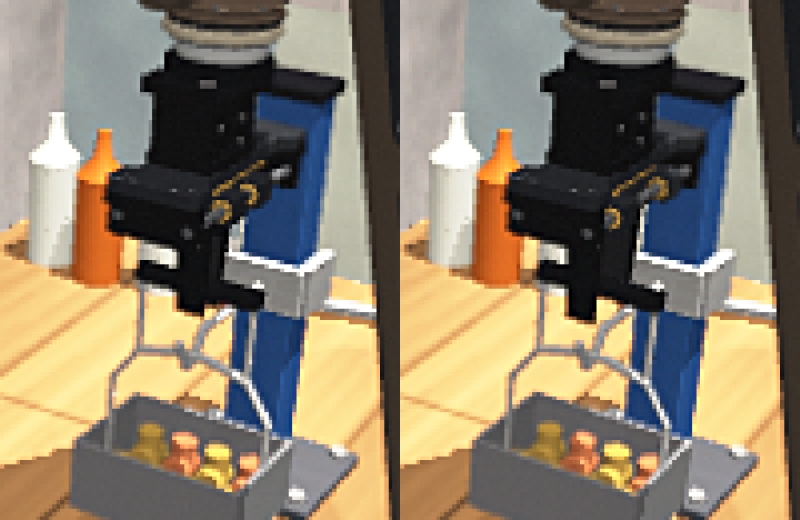

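Emit:
apply_moves(
  offset=[
    [0,0,0.1],
    [0,0,0.3],
    [0,0,0.6],
    [0,0,1],
    [0,0,1.4],
    [0,0,1.9],
    [0,0,2.5],
    [0,0,3.2],
    [0,0,4],
    [0,0,4.8],
    [0,0,5.6],
    [0,0,6.3],
    [0,0,7],
    [0,0.5,7.5],
    [0,1.2,7.8],
    [0,2.2,8],
    [0,3.2,8],
    [0,3.8,8],
    [0,4,8],
    [0,4,8],
  ],
  yaw=[0,0,0,0,0,0,0,0,0,0,0,0,0,0,0,0,0,0,0,0],
  jaw=[0,0,0,0,0,0,0,0,0,0,0,0,0,0,0,0,0,0,0,0],
)

```text
t: 26.82
eef_pos: [477.9, -100.0, 409.1]
tcp_rot: [-2.647, 1.569, 0.463]
ft_force: [-0.3, -1.0, 0.6]
opening: 0.498
```

```bash
python3 f.py 10 14; python3 f.py 8 15; python3 - <<'E'
import cv2,numpy as np
a=cv2.imread('pics/s14z.png');b=cv2.imread('pics/s15z.png');print(np.abs(a.astype(int)-b).max());cv2.imwrite('pics/cmps2.png',cv2.resize(np.hstack([a,b]),(800,520)))
E
```

```text
[ 477.87877932 -100.16298893  409.18286589] [-0.10724452  0.0096783   0.03753544] [0.14875166 0.13463558 0.11017584] [ 0.07312988  0.03483377 -0.05807081] 27.425 0.4991267899560898
[ 477.86394194 -100.10477061  409.16898082] [-0.07794167 -0.05648199  0.2734869 ] [0.1727796  0.13066834 0.14829971] [ 0.00735116 -0.01066015 -0.02363511] 27.925 0.5018252195577401
100
```

View pics/cmps2.png

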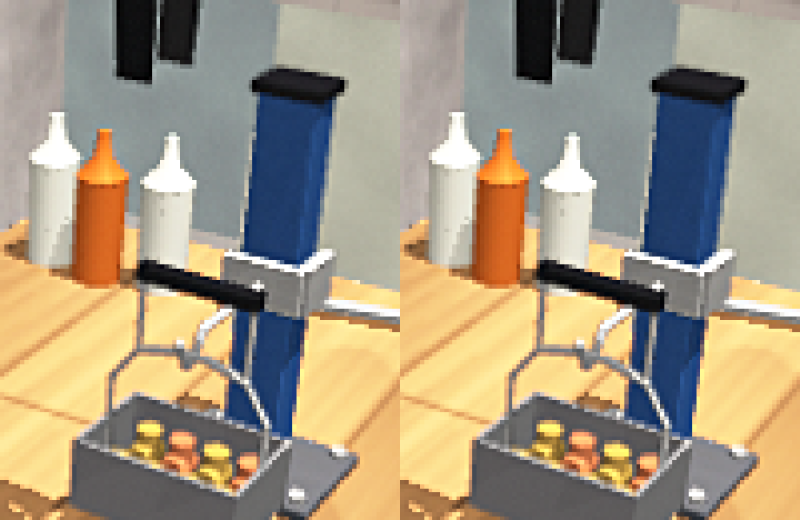

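View pics/w15.png

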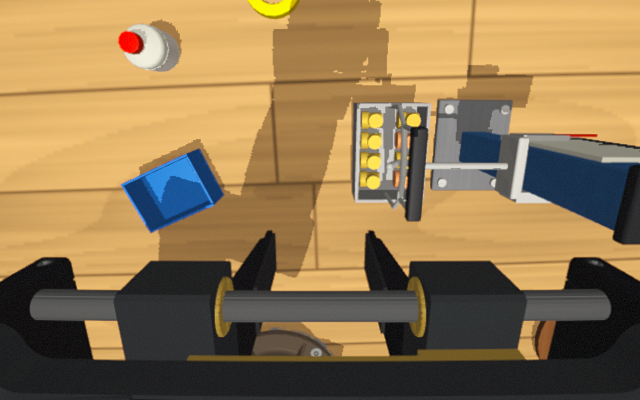

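View pics/s15.png

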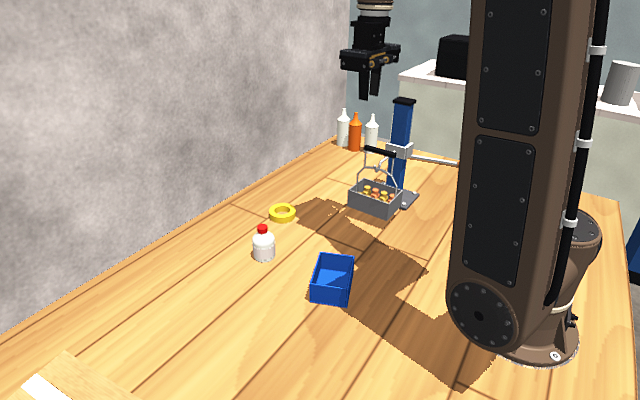

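```bash
python3 - <<'E'
from h import *
L=[]
for i in range(24):
    c=env.read_camera('side')['frame'].astype(float); m=(c.max(2)<50); g=np.zeros_like(m);g[140:165,358:402]=1
    _,ce,st=comp(m&g,(380,151)); 
    w=env.read_camera('wrist')['frame'];m=w.max(2)<50;g=np.zeros_like(m);g[115:228,400:435]=1
    _,cw,_=comp(m&g,(415,175)); L.append((*ce,*cw))
L=np.array(L);print(L.round(2).tolist());print(np.ptp(L,axis=0),env.state()['t'])
s,w=snap('wrist','w16.png');_,d=snap('side','s16.png')
print(tri([ray(w,L.mean(0)[2:],s),ray(d,L.mean(0)[:2])]))
E
```

```text
[[380.06, 151.13, 410.93, 164.83], [380.19, 151.17, 411.05, 164.18], [380.11, 151.13, 411.03, 164.3], [380.11, 151.13, 410.96, 164.6], [380.0, 151.13, 410.94, 164.91], [380.11, 151.13, 410.97, 164.47], [380.11, 151.16, 411.04, 164.15], [380.06, 151.13, 411.01, 164.56], [380.11, 151.18, 411.06, 164.01], [380.16, 151.18, 411.02, 164.39], [380.11, 151.18, 411.04, 164.39], [380.06, 151.13, 410.98, 164.5], [380.06, 151.13, 410.97, 164.16], [380.14, 151.17, 410.9, 164.73], [380.11, 151.13, 411.03, 164.29], [380.02, 151.14, 410.94, 164.51], [380.08, 151.14, 411.04, 164.2], [380.16, 151.18, 410.93, 164.69], [380.02, 151.14, 410.99, 164.38], [380.19, 151.17, 410.94, 164.71], [380.08, 151.14, 410.95, 164.73], [380.11, 151.13, 411.02, 164.16], [380.11, 151.13, 410.91, 164.74], [380.06, 151.13, 410.99, 164.7]]
[0.19496855 0.046471   0.15638825 0.9025745 ] 30.325
(array([ 481.80709816, -200.02116159,  224.31204282]), [6.791615709924809, 6.791615709924773])
```

```bash
python3 - <<'E'
from h import *
a=cv2.imread('pics/s1.png').astype(int);b=cv2.imread('pics/s16.png').astype(int)
for n,(x0,x1,y0,y1),f in [('tape',(265,300,200,225),lambda i:(i[...,2]>170)&(i[...,1]>150)&(i[...,0]<80)),('blue',(305,358,250,308),lambda i:(i[...,0]>i[...,2]+60)),('cap',(255,270,222,235),lambda i:(i[...,2]>150)&(i[...,1]<60))]:
    print(n,[np.argwhere(f(i[y0:y1,x0:x1])).mean(0).round(2) for i in (a,b)])
print(env.job_done(),env.state()['t'])
E
```

```text
tape [array([14.56, 17.79]), array([14.3 , 18.05])]
blue [array([29.24, 26.64]), array([29.15, 26.71])]
cap [array([6.34, 7.03]), array([6.78, 7.02])]
the job is handed in; nothing more can be done
the job is handed in; nothing more can be done
```

The grey bin is hanging by its yoke in the scale's hook. I lifted it by the handle, set the cross bar in the trough, let the spring down slowly and released only once it carried the whole weight. I handed the job in soon after t = 30.3 s.

- **Release:** just before opening, the wrist force was 0.01 ± 0.08 N vertically. The hook was down about 83 mm by the arm's height, which makes about 6.6 N or 0.67 kg. Side pictures before and after opening look the same. I did not measure the pointer itself.
- **Stillness and uprightness:** after I withdrew, 24 side pictures over 2.4 s kept the handle within 0.2 px. The handle lay at y = -200.0 mm, above the hook seat at about -200. The bin looks upright in both views.
- **Disagreements:**
  - The wrist-camera handle mask was partly spoiled by shadow and scattered up to 0.9 px along the handle. Its last two-view fix therefore missed by 6.8 mm and gave the handle's height as 224 mm, against about 227 mm expected.
  - The average force without load read up to 0.3 N off zero.
- **Other things:** the blue bin, bottle and tape roll are within 0.5 px of where they were in the side view. No contact force from the arm showed.

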